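Build up the imaging chamber on the microscope stage

TASK

Build up the imaging chamber on the microscope stage, one part on the other in this order: the wide-flanged adapter into the stage's round opening, the dish holder into the adapter, the small dish into the holder's recess (keep it upright), and last the plain steel clamp ring around the dish. Each part must sit level and fully home and be let go. Leave the large dish and the slide box where they are.

Things in the scene. Friction and masses are not known exactly. Their poses are not given: they have to be found in the camera images.
- stage: Target, fixed: dark microscope stage left or right of the loose parts; flat plate 150 (x) x 140 (y) mm, 24 thick, on a base and posts, top 60 mm above the table, round through opening 76 mm across in its middle; a lens under it reaches 45 mm high; a knob sticks out 30 mm from the +x edge, below the top. Origin: on the opening's axis at table level; z up.
- adapter: 1st part, loose, aluminium, round, 34 mm high, a bore 53 mm across and 18 deep open at the top, window below it. From below: tapered spigot 10 mm high, 64 across at foot, 71 at top; flange 88 across, 10 to 16 mm up; collar 66 across outside, 16 to 34 mm up (grip it across the outside). Spigot goes in the stage opening till the flange lies on the stage (origin then at height 50). Origin: centre of underside, z its axis, up.
- holder: 2nd part, loose, black, round, 20 mm high. From below: tapered spigot 10 mm high, 42 across at foot, 49 at top; disc 64 across, 10 to 20 mm up (grip it across the outside). On top a recess 46 across, 5 deep; 28 mm window in its floor. Spigot goes in the adapter's bore till the disc lies on the collar (origin then at height 74). Origin: centre of underside, z its axis, up.
- dish: 3rd part, loose: the small closed culture dish, a white disc 40 mm across, 18 high, edges bevelled (straight side 3 to 15 mm up). Sits on the floor of the holder's recess (origin then at height 89 mm), its upper 13 mm standing out of the holder. Origin: centre of underside, z its axis, up.
- clamp_ring: Last part, loose: plain heavy steel ring, straight walls, 62 mm across outside, 48 inside, 24 high, open right through. Goes over the dish and stands on the holder's top face (origin then at height 94 mm). Origin: centre of underside, z its axis, up.
- large_dish: Bystander, loose, to be left alone: a large white culture dish 58 mm across and 20 mm high. Origin: centre of its underside.
- slide_box: Bystander, loose, to be left alone: a grey slide box 75 (x) x 34 (y) x 30 mm. Origin: centre of its underside.
- panel: Obstacle, fixed: a white touch-screen control panel, 150 x 140 mm, up to about 85 mm high, standing on the side opposite to the stage. Origin: centre of its underside.
Not all that is in view belongs to the job. What is shaped like the clamp_ring but yellow is not meant.

How it is judged:
By the outcome, as a careful person would: the job done as asked, in the order asked, and still so for the second after the job is handed in, with the robot touching nothing.
It also fails if it takes over 115 s, if anything falls off the work surface, if the arm or the gripper's body presses on something with over 40 N, if the wrist force passes 120 N, or if a joint passes its speed limit or range.

ROBOT

A 6-joint arm with a two-finger parallel gripper is mounted at the origin on the work surface. World frame = base frame: x ahead of the robot, y to its left, z up, the work surface at z = 0. Lengths are in m, angles in rad, forces in N, time in s.
With the tool pointing down it reaches from about 0.3 to 0.825 m from the base axis. Payload 5.4 kg.
Tool frame: the origin (TCP) lies at the very end of the fingers, on their centre line; the grasp point (between the pads) lies 19 mm behind it; z points along the fingers, x is the direction in which the jaws open and shut, and the axes are right-handed (so a half turn about z gives the same grasp; the last joint's range is limited). The gripper opens to 92 mm and grips with 3 to 60 N. Pads are 20 mm wide; open, the fingers measure 128 mm over their backs; the gripper's body (75 mm by 189 mm) begins 69 mm behind the grasp point.
Start: joints at [-1.537, 0.158, 1.597, -0, 1.386, -0.21], TCP at [0.139, -0.558, 0.215] pointing down, gripper open.
Joint ranges: [-2.91, 2.91], [-0.94, 2.29], [0.18, 2.7], [-1.29, 4.43], [0.17, 2.64], [-3, 3]. Speed limits (rad/s): [2.57, 2.57, 3.14, 3.14, 3.14, 3.14].

INTERFACE

Orientations are given as a 3x3 rotation matrix whose columns are the frame's x, y, z axes.
In Python, from workcell import * gives the robot as it stands.
- The arm moves only by the tool play_rows, never from a script. Its argument "targets" is a list that holds one entry, the list of rows, each a list of 6 numbers: the shift along the world's x, y, z in m, then the turn, a rotation vector about the world's x, y, z in degrees. A call has 1 to 12 rows; each row shifts and turns the commanded pose from where the row before left it; what a row does not reach is not made up. A row lasts 1/10 s, in which the tool goes at most 50 mm and 8.59 degrees, less where a joint would pass 70% of its speed; a pose out of reach is approached as far as the arm can. A call is refused whole if a number of a shift passes 0.05 or a number of a turn 8.59, either way. A call with a gripper value outside its range is refused whole. "jaw" is the opening in per cent of the stroke, from 0 (shut) to 100 (fully open), set as the call begins (left out, the last holds). The fingers move at their own pace and stop on an object; "force" is the grip in N (left out, the last holds). Time passes only in rows, so rows that do not move let the fingers close. It gives the time, the measured TCP pose, the force and the opening at its end, in the units of the state.
- observe(): the state, without advancing time (a new reading comes with each control period).
- get_image(name): name is "side" or "top"; returns a dict with "color" (384x512x3 uint8, red, green, blue), "fx", "fy", "cx", "cy" (pixels), "origin" and "orientation" of the camera in the world. Camera axes: x right, y down, z forward; pixel columns grow to the right and rows downward; lengths in m; the calibration is good to about 2 mm. A picture is of the moment at which its call begins. There is no depth.
- job_done(): hands the job in, once; it reports no verdict.
The state is a dict: "time_s": time; "qpos": joint angles; "dq": joint speeds; "effort": joint torques, N m; "eef_pos": TCP position; "ee_rot": TCP orientation; "wrist_force": force on the tool from outside, world axes, zero at the start; "wrist_torque": the same for the moment, N m; "opening": finger opening in m.
Only numpy, scipy, OpenCV 4.12 (cv2) and the standard library are available. Lean on these libraries where they do the work, as an engineer would, in place of code of your own. Each camera call takes 0.05 s, during which the arm holds its last target.

## Working session

There is one attempt and no reset: what is moved stays moved. The work goes in short steps, Python scripts to look and compute and a tool call to move; the robot and the scene stay as the last step left them, time stands still between calls to the robot, and variables do not carry over. Pictures are saved under pics/ and viewed, and the job is handed in when it is done.

Besides the shell and the picture viewer there is one more tool, called by a JSON object that holds its "fn" and its "kwargs", one argument or row to a line. play_rows: Moves the arm, as the interface text tells. Its arguments: {"type":"object","properties":{"targets":{"type":"array"},"jaw":{"type":"number"},"force":{"type":"number"}},"required":["targets"]}

```bash
mkdir -p pics; ls
python3 - <<'E'
from workcell import *
import cv2
s=observe()
for k in s: print(k,s[k])
for n in ("top","side"):
    d=get_image(n); cv2.imwrite(f"pics/{n}0.png",d["color"][:,:,::-1])
    print(n,d["fx"],d["fy"],d["cx"],d["cy"],d["origin"],d["orientation"])
E
```

```text
pics
time_s 0.0
qpos [-1.53710487e+00  1.59037183e-01  1.59825312e+00 -9.91872784e-06
  1.38620142e+00 -2.10090260e-01]
dq [ 0.00017513 -0.00042018  0.00125484 -0.00212458  0.00121642  0.00136761]
effort [ 2.32540515e-03 -3.85572517e+01 -3.22108126e+01  7.02374359e-02
  3.77152325e-02 -1.42426529e-04]
eef_pos [ 0.13874996 -0.55734935  0.21361514]
ee_rot [[ 2.41375947e-01 -9.70431681e-01 -7.37148303e-05]
 [-9.70429902e-01 -2.41375649e-01  1.89765859e-03]
 [-1.85934098e-03 -3.86514065e-04 -9.99998197e-01]]
wrist_force [-1.35871549  0.30607726  0.26698692]
wrist_torque [0.06056071 0.00015206 0.02155075]
opening 0.09197045620219013
top 385.4236653425673 385.4236653425673 254.62309177893653 195.0016934180881 [ 0.35653411 -0.00244146  0.84536634] [[-0.01098133 -0.99246837  0.12200801]
 [-0.99976749  0.01316179  0.01707993]
 [-0.01855713 -0.12179208 -0.99238214]]
side 372.22246826372174 372.22246826372174 257.0596746289211 187.800001672996 [0.05243595 0.51689235 0.5343277 ] [[-0.79730106 -0.35788057  0.48603757]
 [-0.60352902  0.48335248 -0.63413177]
 [-0.00798402 -0.79893171 -0.60136875]]
```

View pics/top0.png

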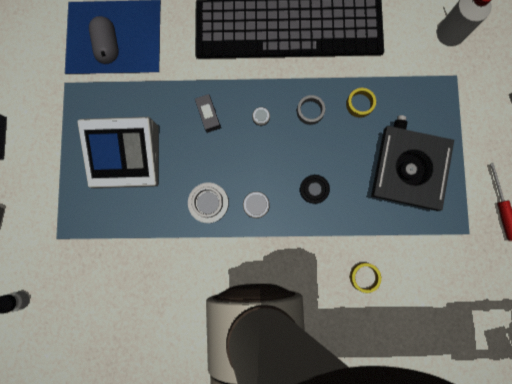

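View pics/side0.png

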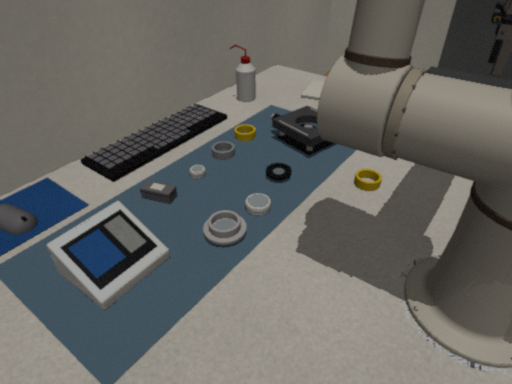

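Top view: adapter at (208,203), large dish (256,205), holder (315,189), grey steel ring (311,109), yellow rings (362,101) and (366,277), small dish (261,116), stage opening (413,168), panel on the left. I'll confirm these in enlarged crops.

Run:
```python
import cv2
t=cv2.imread("pics/top0.png")
c=t[85:225,175:375]; cv2.imwrite("pics/cropA.png",cv2.resize(c,None,fx=4,fy=4,interpolation=cv2.INTER_CUBIC))
c=t[105:220,355:475]; cv2.imwrite("pics/cropB.png",cv2.resize(c,None,fx=5,fy=5,interpolation=cv2.INTER_CUBIC))
```

```text
(no output)
```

View pics/cropA.png

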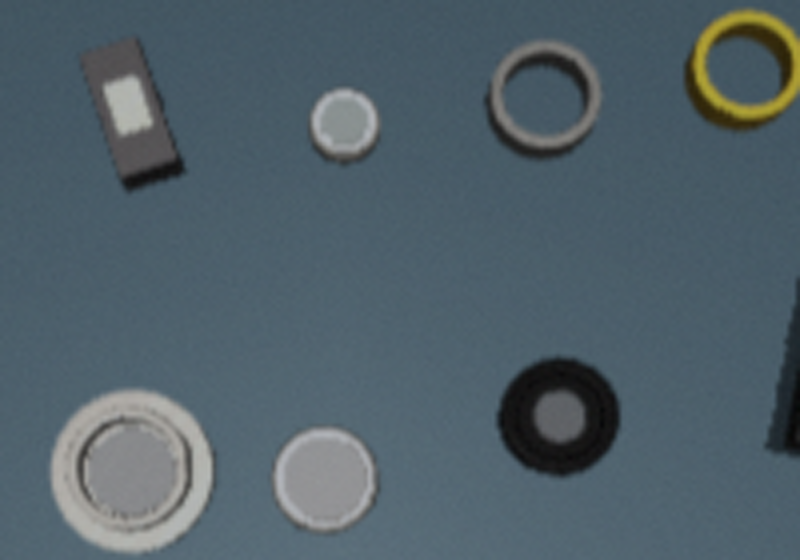

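View pics/cropB.png

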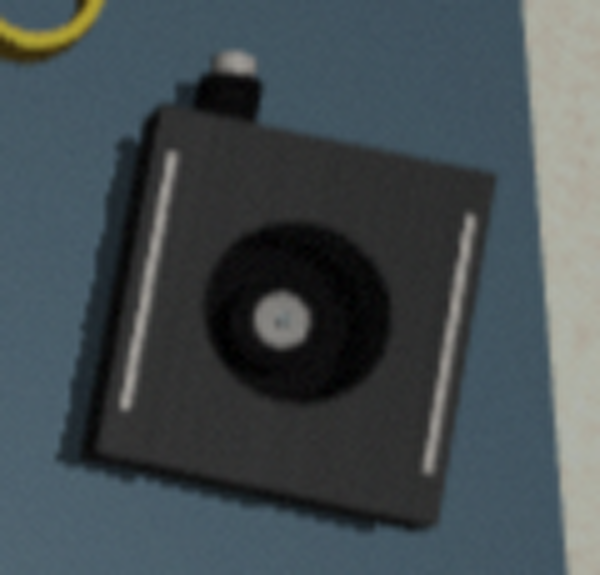

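```bash
cat > h.py <<'E'
import numpy as np, cv2
from scipy.optimize import least_squares
def ray(d,uv,z):
    uv=np.atleast_2d(np.asarray(uv,float)); R=np.array(d["orientation"]);o=np.array(d["origin"])
    v=np.c_[(uv[:,0]-d["cx"])/d["fx"],(uv[:,1]-d["cy"])/d["fy"],np.ones(len(uv))]@R.T
    return (o+v*((z-o[2])/v[:,2])[:,None])[:,:2]
def proj(d,p):
    R=np.array(d["orientation"]);c=(np.atleast_2d(p)-np.array(d["origin"]))@R
    return np.c_[c[:,0]/c[:,2]*d["fx"]+d["cx"],c[:,1]/c[:,2]*d["fy"]+d["cy"]]
def circ(p):
    f=lambda q:np.hypot(p[:,0]-q[0],p[:,1]-q[1])-q[2]
    m=p.mean(0);r=least_squares(f,[m[0],m[1],.03],loss="soft_l1",f_scale=.001)
    return r.x
def comp(mask,seed):
    n,l,st,c=cv2.connectedComponentsWithStats(mask.astype(np.uint8))
    v,u=seed; w=l[v-6:v+7,u-6:u+7]; w=w[w>0]
    return (l==np.bincount(w).argmax()) if len(w) else None
def hull(m):
    cs,_=cv2.findContours(m.astype(np.uint8),cv2.RETR_EXTERNAL,cv2.CHAIN_APPROX_NONE)
    c=max(cs,key=cv2.contourArea); return c
E
cat > m0.py <<'E'
from workcell import *; from h import *
for n in ("top","side"):
    d=get_image(n); im=d["color"].astype(int)
    hsv=cv2.cvtColor(d["color"],cv2.COLOR_RGB2HSV).astype(int)
    grey=(hsv[...,1]<75)&(hsv[...,2]>85); dark=hsv[...,2]<48
    seeds=dict(top=dict(adapter=(208,203),large=(256,205),dish=(261,116),ring=(300,112),holder=(306,189),stage=(413,155)),
     side=dict(adapter=(225,238),large=(258,204),dish=(197,171),ring=(223,157),holder=(270,172)))[n]
    zm=dict(adapter=.013,large=.010,dish=.009,ring=.012,holder=.015,stage=.06)
    for k,(u,v) in seeds.items():
        m=comp(dark if k in("holder","stage") else grey,(v,u))
        if m is None: print(n,k,"none");continue
        c=hull(m); h=cv2.convexHull(c)
        (eu,ev),ax,an=cv2.fitEllipse(c)
        p=ray(d,c[:,0,:],zm[k])
        print(n,k,"px %.1f %.1f"%(eu,ev),"ctr",ray(d,(eu,ev),zm[k]).round(4)[0],"circ",circ(p).round(4),"area",m.sum())
    print({k:hsv[v,u] for k,(u,v) in seeds.items()})
E
python3 m0.py
```

```text
top adapter px 255.8 189.8 ctr [0.4703 0.0093] circ [0.503  0.0087 0.5504] area 120934
top large px 255.8 189.8 ctr [0.4707 0.0093] circ [0.5036 0.0087 0.5524] area 120934
top dish px 261.6 114.3 ctr [ 0.6416 -0.0057] circ [ 0.6413 -0.0053  0.022 ] area 310
top ring px 311.5 107.5 ctr [ 0.6544 -0.1175] circ [ 0.6546 -0.1174  0.0314] area 317
top holder px 314.3 188.8 ctr [ 0.4705 -0.1177] circ [ 0.4706 -0.1177  0.0307] area 523
top stage px 424.4 163.9 ctr [ 0.5128 -0.3387] circ [ 0.5164 -0.3364  0.0553] area 1851
{'adapter': array([110,   6, 139]), 'large': array([120,   5, 149]), 'dish': array([ 90,  14, 143]), 'ring': array([ 20,   6, 121]), 'holder': array([150,  22,  23]), 'stage': array([80, 77, 10])}
side adapter px 222.9 222.8 ctr [0.4577 0.1055] circ [0.4569 0.1072 0.0534] area 1126
side large px 187.9 120.9 ctr [ 0.8553 -0.1829] circ [ 1.5718 -0.6904  1.2375] area 70335
side dish px 187.9 120.9 ctr [ 0.8569 -0.1842] circ [ 1.5747 -0.6927  1.2399] area 70335
side ring px 187.9 120.9 ctr [ 0.8523 -0.1802] circ [ 1.566  -0.6858  1.2328] area 70335
side holder px 278.0 172.1 ctr [ 0.4694 -0.1125] circ [ 0.4699 -0.1135  0.0357] area 315
{'adapter': array([ 10,  13, 122]), 'large': array([ 90,  10, 122]), 'dish': array([ 60,   2, 139]), 'ring': array([15,  8, 66]), 'holder': array([75, 32, 16])}
```

```bash
cat > m1.py <<'E'
from workcell import *; from h import *
rois=dict(top=dict(adapter=(208,203,24),large=(256,205,17),dish=(261,116,13),ring=(311,109,18),holder=(315,189,18),stage=(415,167,26)),
     side=dict(adapter=(224,227,27),large=(258,204,17),dish=(197,171,12),ring=(223,150,16),holder=(278,172,16)))
zm=dict(adapter=.013,large=.010,dish=.009,ring=.012,holder=.015,stage=.06)
for n in ("top","side"):
    d=get_image(n); im=d["color"].astype(int)
    b=im[...,2]-im[...,0]; V=im.max(2)
    vis=np.kron(0,1)
    ov=d["color"][:,:,::-1].copy()
    for k,(u,v,r) in rois[n].items():
        m=(V<30) if k=="stage" else ((V<55)&(b<12) if k=="holder" else (b<14)&(V>(60 if k!="ring" else 75)))
        w=np.zeros(m.shape,bool);w[v-r:v+r+1,u-r:u+r+1]=1; m=m&w
        nn,l,st,c=cv2.connectedComponentsWithStats(m.astype(np.uint8))
        m=l==(1+st[1:,4].argmax())
        c=hull(m); h=c if k!="stage" else c
        M=np.zeros(m.shape,np.uint8); cv2.drawContours(M,[cv2.convexHull(c)],-1,1,-1)
        cv2.drawContours(ov,[c],-1,(0,0,255),1)
        mo=cv2.moments(M,True);e=(mo["m10"]/mo["m00"],mo["m01"]/mo["m00"])
        p=ray(d,cv2.convexHull(c)[:,0,:],zm[k]); q=ray(d,c[:,0,:],zm[k])
        print(n,k,"px %.1f %.1f"%e,"ctr",ray(d,e,zm[k]).round(4)[0],"circ",circ(q).round(4),"ext",np.ptp(p,axis=0).round(3))
    cv2.imwrite(f"pics/ov_{n}.png",cv2.resize(ov[80:260,170:480] if n=="top" else ov[90:260,150:370],None,fx=2.5,fy=2.5,interpolation=0))
E
python3 m1.py
```

```text
top adapter px 207.8 202.3 ctr [0.4443 0.114 ] circ [0.4444 0.1141 0.0437] ext [0.088 0.087]
top large px 255.9 204.3 ctr [0.4387 0.0094] circ [0.4387 0.0095 0.0283] ext [0.057 0.057]
top dish px 260.6 116.0 ctr [ 0.6377 -0.0033] circ [ 0.638  -0.0035  0.0199] ext [0.042 0.038]
top ring px 310.9 108.0 ctr [ 0.6531 -0.116 ] circ [ 0.6532 -0.1162  0.0301] ext [0.06 0.06]
top holder px 314.4 188.8 ctr [ 0.4705 -0.118 ] circ [ 0.4707 -0.1179  0.0305] ext [0.061 0.063]
top stage px 414.0 167.1 ctr [ 0.5065 -0.3173] circ [ 0.5067 -0.3173  0.0369] ext [0.073 0.074]
side adapter px 224.3 227.3 ctr [0.4466 0.1139] circ [0.4477 0.1122 0.0473] ext [0.095 0.096]
side large px 257.6 203.9 ctr [0.4394 0.0107] circ [0.4401 0.0095 0.0354] ext [0.068 0.074]
side dish px 197.0 171.1 ctr [ 0.6396 -0.003 ] circ [ 0.6395 -0.0039  0.0267] ext [0.056 0.053]
side ring px 222.9 146.9 ctr [ 0.6623 -0.1267] circ [ 0.6632 -0.1275  0.0312] ext [0.064 0.065]
side holder px 278.1 171.6 ctr [ 0.4706 -0.1143] circ [ 0.4708 -0.1153  0.0334] ext [0.067 0.072]
```

View pics/ov_top.png

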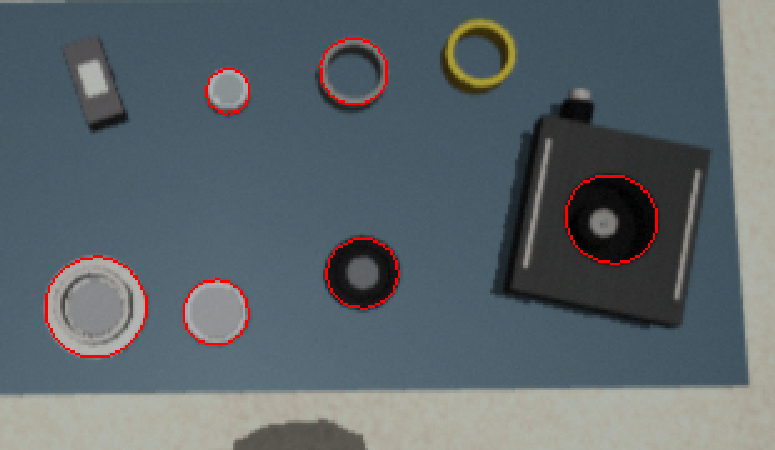

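View pics/ov_side.png

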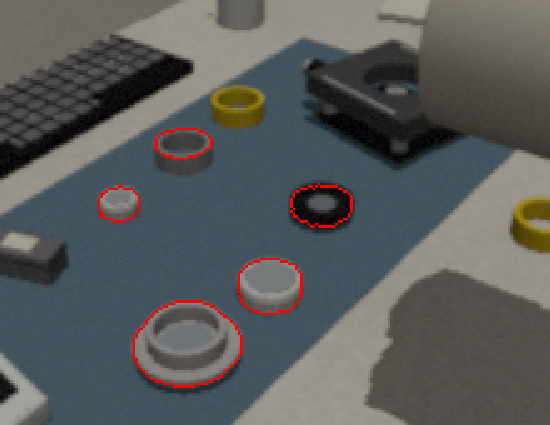

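The red contours sit on the right rims. The side view traces only the ring's top rim, so I re-projected that at z=24 mm, which gives (0.649,-0.1135). Both views agree to about 3 mm. First move is to the adapter.

{"fn": "play_rows", "kwargs": {
  "targets": [
    [[0.02, 0.045, 0, 0, 0, 0], [0.02, 0.045, 0, 0, 0, 0], [0.02, 0.045, 0, 0, 0, 0], [0.02, 0.045, 0, 0, 0, 0], [0.02, 0.045, 0, 0, 0, 0], [0.02, 0.045, 0, 0, 0, 0], [0.02, 0.045, 0, 0, 0, 0], [0.02, 0.045, 0, 0, 0, 0], [0.02, 0.045, 0, 0, 0, 0], [0.02, 0.045, 0, 0, 0, 0], [0.02, 0.045, 0, 0, 0, 0], [0.02, 0.045, 0, 0, 0, 0]]
  ],
  "jaw": 100,
  "force": 30
}}

```text
time_s: 1.5
eef_pos: [0.3793, -0.016, 0.215]
ee_rot: [[0.241, -0.97, 0.002], [-0.97, -0.241, -0.001], [0.001, -0.001, -1.0]]
wrist_force: [0.7, 0.4, -0.1]
opening: 0.092
```

{"fn": "play_rows", "kwargs": {
  "targets": [
    [[0.0165, 0.033, 0, 0, 0, 0], [0.0165, 0.033, 0, 0, 0, 0], [0.0165, 0.033, 0, 0, 0, 0], [0.0165, 0.033, 0, 0, 0, 0], [0, 0, -0.045, 0, 0, 0], [0, 0, -0.045, 0, 0, 0], [0, 0, -0.045, 0, 0, 0], [0, 0, 0, 0, 0, 0], [0, 0, 0, 0, 0, 0]]
  ]
}}

```text
time_s: 2.4
eef_pos: [0.4447, 0.114, 0.0802]
ee_rot: [[0.241, -0.97, -0.001], [-0.97, -0.241, 0.0], [-0.0, 0.001, -1.0]]
wrist_force: [-0.1, -0.1, 0.3]
opening: 0.0919
```

Run:
```python
from workcell import *
import cv2
print(observe()["eef_pos"])
for n in ("top","side"):
    d=get_image(n); cv2.imwrite(f"pics/{n}1.png",d["color"][:,:,::-1])
a=cv2.imread("pics/side1.png")[120:290,130:330]; cv2.imwrite("pics/s1c.png",cv2.resize(a,None,fx=3,fy=3,interpolation=cv2.INTER_CUBIC))
```

```text
[0.44471589 0.1140126  0.08015278]
```

View pics/s1c.png

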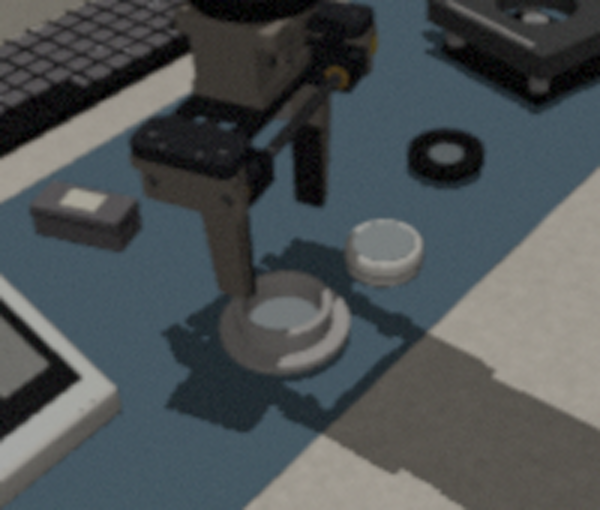

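The fingers straddle the adapter along y, and the large dish (around 385,250 in the crop) is clear. I'll lower onto the collar and grip.

{"fn": "play_rows", "kwargs": {
  "targets": [
    [[0, 0, -0.035, 0, 0, 0], [0, 0, -0.02, 0, 0, 0], [0, 0, -0.005, 0, 0, 0], [0, 0, 0, 0, 0, 0], [0, 0, 0, 0, 0, 0]]
  ]
}}

```text
time_s: 3.0
eef_pos: [0.4467, 0.114, 0.0217]
ee_rot: [[0.241, -0.97, 0.004], [-0.97, -0.241, -0.0], [0.001, -0.004, -1.0]]
wrist_force: [-0.1, 0.1, 0.2]
opening: 0.0921
```

{"fn": "play_rows", "kwargs": {
  "targets": [
    [[0, 0, 0, 0, 0, 0], [0, 0, 0, 0, 0, 0], [0, 0, 0, 0, 0, 0], [0, 0, 0, 0, 0, 0], [0, 0, 0, 0, 0, 0], [0, 0, 0, 0, 0, 0], [0, 0, 0, 0, 0, 0]]
  ],
  "jaw": 50,
  "force": 30
}}

```text
time_s: 3.7
eef_pos: [0.445, 0.1141, 0.02]
ee_rot: [[0.241, -0.97, 0.0], [-0.97, -0.241, 0.0], [0.0, -0.0, -1.0]]
wrist_force: [-1.3, 0.4, 5.5]
opening: 0.0645
```

{"fn": "play_rows", "kwargs": {
  "targets": [
    [[0, 0, 0.01, 0, 0, 0], [0, 0, 0.03, 0, 0, 0], [0, 0, 0.04, 0, 0, 0], [0, 0, 0.04, 0, 0, 0], [0, 0, 0.04, 0, 0, 0], [0, 0, 0, 0, 0, 0], [0, 0, 0, 0, 0, 0]]
  ]
}}

```text
time_s: 4.4
eef_pos: [0.445, 0.114, 0.1801]
ee_rot: [[0.241, -0.97, 0.001], [-0.97, -0.241, -0.0], [0.0, -0.001, -1.0]]
wrist_force: [-0.4, -0.2, -1.8]
opening: 0.0649
```

Run:
```python
from workcell import *
from h import *
s=observe();print(s["eef_pos"],s["wrist_force"],s["opening"])
for n in ("top","side"):
    d=get_image(n); cv2.imwrite(f"pics/{n}2.png",d["color"][:,:,::-1])
    print(proj(d,[list(s["eef_pos"])]))
a=cv2.imread("pics/side2.png")[90:250,130:330]; b=cv2.imread("pics/top2.png")[120:280,110:310]
cv2.imwrite("pics/s2c.png",cv2.resize(np.hstack([a,b]),None,fx=2,fy=2,interpolation=cv2.INTER_CUBIC))
```

```text
[0.44497938 0.11400964 0.18010807] [-0.37455152 -0.21961035 -1.78304473] 0.06485121840985168
[[194.45885924 192.01024386]]
[[219.235038   158.31710402]]
```

View pics/s2c.png

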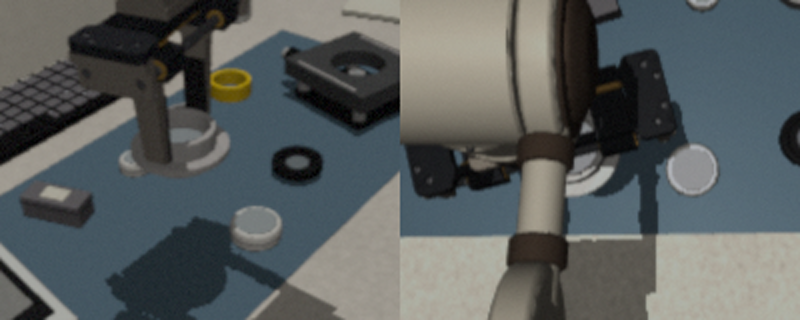

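Adapter held level. Moving over the stage.

{"fn": "play_rows", "kwargs": {
  "targets": [
    [[0.006, -0.043, 0, 0, 0, 0], [0.006, -0.043, 0, 0, 0, 0], [0.006, -0.043, 0, 0, 0, 0], [0.006, -0.043, 0, 0, 0, 0], [0.006, -0.043, 0, 0, 0, 0], [0.006, -0.043, 0, 0, 0, 0], [0.006, -0.043, 0, 0, 0, 0], [0.006, -0.043, 0, 0, 0, 0], [0.006, -0.043, 0, 0, 0, 0], [0.0075, -0.0443, 0, 0, 0, 0], [0, 0, -0.04, 0, 0, 0], [0, 0, -0.03, 0, 0, 0]]
  ]
}}

```text
time_s: 5.7
eef_pos: [0.5048, -0.3177, 0.1058]
ee_rot: [[0.239, -0.971, -0.003], [-0.971, -0.239, 0.003], [-0.003, 0.002, -1.0]]
wrist_force: [-0.4, 0.6, -1.6]
opening: 0.0645
```

{"fn": "play_rows", "kwargs": {
  "targets": [
    [[0, 0, 0, 0, 0, 0], [0, 0, 0, 0, 0, 0], [0, 0, 0, 0, 0, 0]]
  ]
}}

```text
time_s: 6.0
eef_pos: [0.5071, -0.3177, 0.1111]
ee_rot: [[0.242, -0.97, 0.002], [-0.97, -0.242, -0.002], [0.002, -0.001, -1.0]]
wrist_force: [-0.3, 0.4, -0.9]
opening: 0.0642
```

Run:
```python
from workcell import *
from h import *
s=observe();print(s["eef_pos"],s["wrist_force"],s["opening"])
for n in ("top","side"):
    d=get_image(n); cv2.imwrite(f"pics/{n}3.png",d["color"][:,:,::-1])
    print(proj(d,[list(s["eef_pos"])]))
a=cv2.imread("pics/side3.png")[50:210,230:430]; b=cv2.imread("pics/top3.png")[90:250,312:512]
cv2.imwrite("pics/s3c.png",cv2.resize(np.hstack([a,b]),None,fx=2,fy=2,interpolation=cv2.INTER_CUBIC))
```

```text
[ 0.50708969 -0.31770768  0.11113798] [-0.26261374  0.42002347 -0.9437994 ] 0.06422638486788035
[[424.65242715 161.66367121]]
[[310.62590524 103.32513799]]
```

View pics/s3c.png

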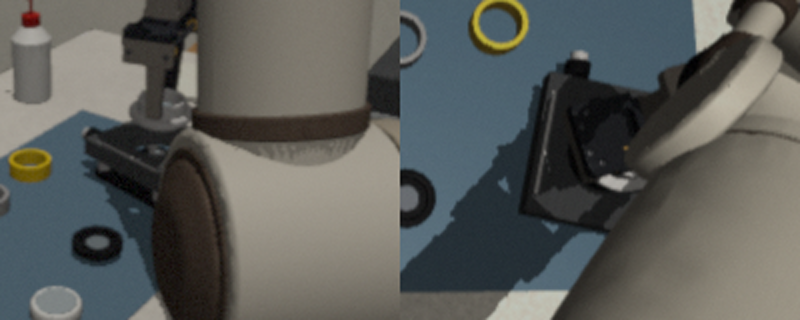

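The arm hides most of the fit, so I'll descend slowly and watch the wrist force.

{"fn": "play_rows", "kwargs": {
  "targets": [
    [[0, 0, -0.012, 0, 0, 0], [0, 0, -0.01, 0, 0, 0], [0, 0, -0.006, 0, 0, 0], [0, 0, -0.004, 0, 0, 0], [0, 0, 0, 0, 0, 0], [0, 0, 0, 0, 0, 0]]
  ]
}}

```text
time_s: 6.7
eef_pos: [0.5063, -0.3174, 0.0776]
ee_rot: [[0.241, -0.97, 0.0], [-0.97, -0.241, -0.0], [0.0, -0.0, -1.0]]
wrist_force: [0.6, 1.0, -1.8]
opening: 0.0643
```

{"fn": "play_rows", "kwargs": {
  "targets": [
    [[0, 0, -0.003, 0, 0, 0], [0, 0, -0.003, 0, 0, 0], [0, 0, -0.001, 0, 0, 0], [0, 0, 0, 0, 0, 0], [0, 0, 0, 0, 0, 0]]
  ]
}}

```text
time_s: 7.2
eef_pos: [0.5063, -0.3173, 0.0706]
ee_rot: [[0.241, -0.97, 0.0], [-0.97, -0.241, -0.0], [0.0, -0.0, -1.0]]
wrist_force: [-0.2, 0.0, -1.5]
opening: 0.0643
```

{"fn": "play_rows", "kwargs": {
  "targets": [
    [[0, 0, -0.001, 0, 0, 0], [0, 0, -0.0005, 0, 0, 0], [0, 0, 0, 0, 0, 0], [0, 0, 0, 0, 0, 0]]
  ]
}}

```text
time_s: 7.6
eef_pos: [0.5065, -0.3175, 0.07]
ee_rot: [[0.241, -0.97, 0.0], [-0.97, -0.241, -0.0], [0.0, -0.0, -1.0]]
wrist_force: [-2.3, 1.6, 5.0]
opening: 0.0647
```

Contact at exactly z=0.070, which is the seated height. Releasing and raising.

{"fn": "play_rows", "kwargs": {
  "targets": [
    [[0, 0, 0, 0, 0, 0], [0, 0, 0, 0, 0, 0], [0, 0, 0, 0, 0, 0], [0, 0, 0, 0, 0, 0], [0, 0, 0.02, 0, 0, 0], [0, 0, 0.04, 0, 0, 0], [0, 0, 0.05, 0, 0, 0], [-0.004, 0.05, 0, 0, 0, 0], [-0.004, 0.05, 0, 0, 0, 0], [-0.004, 0.05, 0, 0, 0, 0], [-0.004, 0.05, 0, 0, 0, 0], [0, 0, 0, 0, 0, 0]]
  ],
  "jaw": 95
}}

```text
time_s: 8.8
eef_pos: [0.4895, -0.1128, 0.1788]
ee_rot: [[0.247, -0.969, -0.001], [-0.969, -0.247, 0.002], [-0.002, 0.0, -1.0]]
wrist_force: [0.5, -0.3, 0.3]
opening: 0.0874
```

Run:
```python
from workcell import *
from h import *
s=observe();print(s["eef_pos"],s["wrist_force"],s["opening"])
for n in ("top","side"):
    d=get_image(n); cv2.imwrite(f"pics/{n}4.png",d["color"][:,:,::-1])
    print(proj(d,[list(s["eef_pos"])]))
a=cv2.imread("pics/side4.png")[70:230,230:430]; b=cv2.imread("pics/top4.png")[90:250,312:512]
cv2.imwrite("pics/s4c.png",cv2.resize(np.hstack([a,b]),None,fx=2,fy=2,interpolation=cv2.INTER_CUBIC))
```

```text
[ 0.48952371 -0.11283578  0.17877705] [ 0.53895207 -0.2805082   0.29412131] 0.08738081251254935
[[323.78546868 165.20140997]]
[[272.57248629 108.11319634]]
```

View pics/s4c.png

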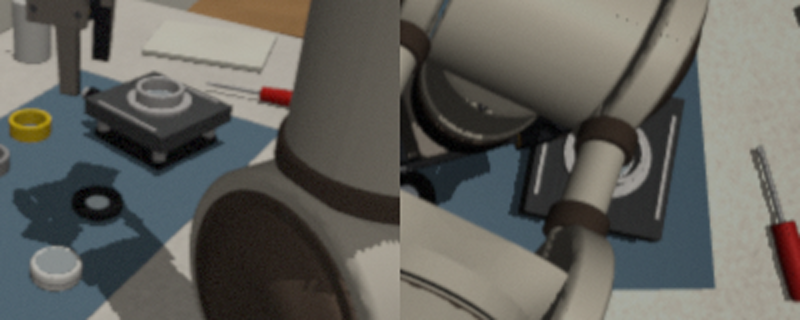

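Adapter sits flat and centred in the stage. The holder is next, at (0.4706,-0.117).

{"fn": "play_rows", "kwargs": {
  "targets": [
    [[-0.019, -0.004, 0, 0, 0, 0], [0, 0, -0.04, 0, 0, 0], [0, 0, -0.04, 0, 0, 0], [0, 0, -0.03, 0, 0, 0], [0, 0, 0, 0, 0, 0], [0, 0, 0, 0, 0, 0]]
  ],
  "jaw": 90
}}

```text
time_s: 9.5
eef_pos: [0.4716, -0.1231, 0.0696]
ee_rot: [[0.24, -0.971, -0.0], [-0.971, -0.24, -0.0], [0.0, 0.0, -1.0]]
wrist_force: [0.4, -0.8, 1.1]
opening: 0.0824
```

Run:
```python
from workcell import *
from h import *
s=observe();print(s["eef_pos"],s["wrist_force"],s["opening"])
for n in ("top","side"):
    d=get_image(n); cv2.imwrite(f"pics/{n}5.png",d["color"][:,:,::-1])
    print(proj(d,[list(s["eef_pos"])]))
a=cv2.imread("pics/side5.png")[70:230,200:400]; b=cv2.imread("pics/top5.png")[90:250,250:450]
cv2.imwrite("pics/s5c.png",cv2.resize(np.hstack([a,b]),None,fx=2,fy=2,interpolation=cv2.INTER_CUBIC))
```

```text
[ 0.47160464 -0.12313769  0.06955823] [ 0.353224   -0.7778692   1.09490062] 0.08235263509101508
[[320.58007421 184.49937997]]
[[280.41379222 150.93609132]]
```

View pics/s5c.png

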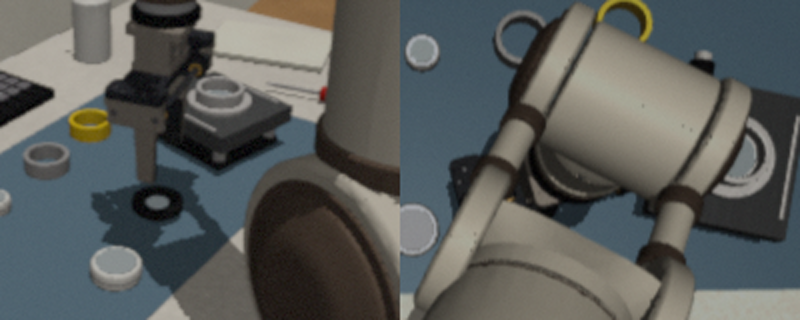

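{"fn": "play_rows", "kwargs": {
  "targets": [
    [[-0.001, 0.006, 0, 0, 0, 0], [0, 0, -0.03, 0, 0, 0], [0, 0, -0.02, 0, 0, 0], [0, 0, -0.007, 0, 0, 0], [0, 0, 0, 0, 0, 0], [0, 0, 0, 0, 0, 0], [0, 0, 0, 0, 0, 0]]
  ]
}}

```text
time_s: 10.3
eef_pos: [0.4715, -0.1165, 0.0135]
ee_rot: [[0.241, -0.97, 0.002], [-0.97, -0.241, -0.001], [0.002, -0.002, -1.0]]
wrist_force: [-0.1, 0.4, -0.3]
opening: 0.0829
```

{"fn": "play_rows", "kwargs": {
  "targets": [
    [[0, 0, 0, 0, 0, 0], [0, 0, 0, 0, 0, 0], [0, 0, 0, 0, 0, 0], [0, 0, 0, 0, 0, 0], [0, 0, 0, 0, 0, 0], [0, 0, 0, 0, 0, 0], [0, 0, 0, 0, 0, 0]]
  ],
  "jaw": 40,
  "force": 25
}}

```text
time_s: 11.0
eef_pos: [0.4708, -0.1162, 0.0126]
ee_rot: [[0.241, -0.97, 0.001], [-0.97, -0.241, -0.001], [0.001, -0.001, -1.0]]
wrist_force: [-1.2, -0.9, 5.0]
opening: 0.0632
```

Run:
```python
from workcell import *
from h import *
d=get_image("side"); im=d["color"].astype(int); cv2.imwrite("pics/side6.png",d["color"][:,:,::-1])
a=d["color"][90:180,255:385,::-1]
cv2.imwrite("pics/s6c.png",cv2.resize(a,None,fx=6,fy=6,interpolation=cv2.INTER_CUBIC))
# predicted collar-rim and flange extremes if centred at TCP of release
for nm,r,z in (("collar",.033,.084),("bore",.0265,.084),("flange",.044,.066)):
    t=np.linspace(0,2*np.pi,200);P=np.c_[.5065+r*np.cos(t),-.3175+r*np.sin(t),np.full(200,z)]
    q=proj(d,P); print(nm,q.min(0).round(1),q.max(0).round(1))
    for p in q: cv2.circle(a:=a.copy(),tuple(((p-[255,90])).round().astype(int)),0,(0,0,255),-1)
cv2.imwrite("pics/s6d.png",cv2.resize(a,None,fx=6,fy=6,interpolation=0))
```

```text
collar [297.9 107.5] [322.2 118.1]
bore [300.3 108.5] [319.8 117. ]
flange [293.6 111.7] [325.6 126.1]
```

View pics/s6c.png

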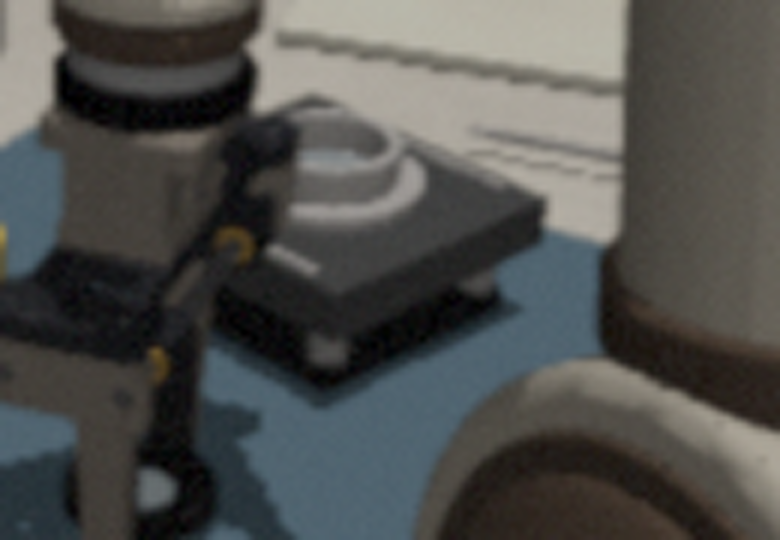

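View pics/s6d.png

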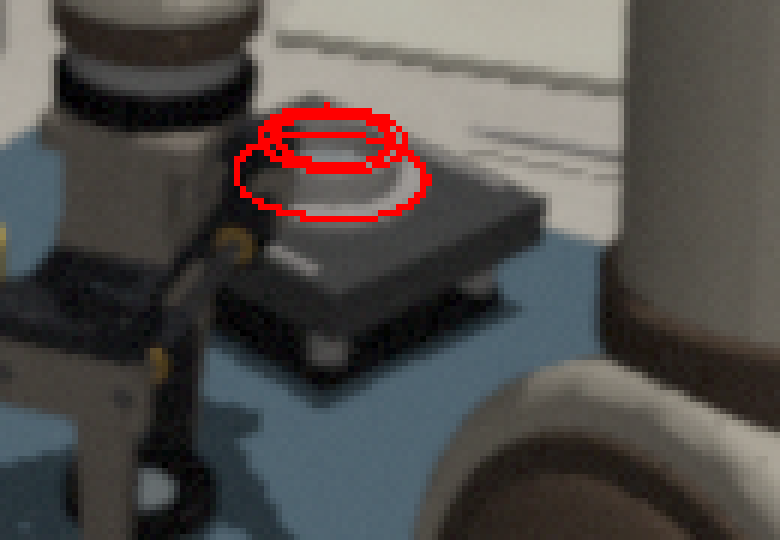

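The drawn circles, with the adapter centred where it was released, match its seen outline within about 1 px, and the holder is gripped (63 mm). Lifting and carrying it.

{"fn": "play_rows", "kwargs": {
  "targets": [
    [[0, 0, 0.01, 0, 0, 0], [0, 0, 0.03, 0, 0, 0], [0, 0, 0.04, 0, 0, 0], [0, 0, 0.05, 0, 0, 0], [0, 0, 0.04, 0, 0, 0], [0.007, -0.04, 0, 0, 0, 0], [0.007, -0.04, 0, 0, 0, 0], [0.007, -0.04, 0, 0, 0, 0], [0.007, -0.04, 0, 0, 0, 0], [0.008, -0.041, 0, 0, 0, 0], [0, 0, 0, 0, 0, 0], [0, 0, 0, 0, 0, 0]]
  ]
}}

```text
time_s: 12.25
eef_pos: [0.5057, -0.3168, 0.1814]
ee_rot: [[0.24, -0.971, -0.001], [-0.971, -0.24, 0.002], [-0.002, 0.001, -1.0]]
wrist_force: [-0.1, 0.4, -0.4]
opening: 0.0626
```

{"fn": "play_rows", "kwargs": {
  "targets": [
    [[0, 0, -0.03, 0, 0, 0], [0, 0, -0.03, 0, 0, 0], [0, 0, 0, 0, 0, 0], [0, 0, 0, 0, 0, 0], [0, 0, 0, 0, 0, 0]]
  ]
}}

```text
time_s: 12.75
eef_pos: [0.5073, -0.3171, 0.1243]
ee_rot: [[0.242, -0.97, 0.002], [-0.97, -0.242, -0.002], [0.002, -0.002, -1.0]]
wrist_force: [1.1, 0.8, -1.7]
opening: 0.0627
```

Run:
```python
from workcell import *
from h import *
s=observe();print(s["eef_pos"],s["wrist_force"],s["opening"])
for n in ("top","side"):
    d=get_image(n); cv2.imwrite(f"pics/{n}7.png",d["color"][:,:,::-1])
a=cv2.imread("pics/side7.png")[50:170,250:400]; b=cv2.imread("pics/top7.png")[110:230,340:490]
cv2.imwrite("pics/s7c.png",cv2.resize(np.hstack([a,b]),None,fx=2.6,fy=2.6,interpolation=cv2.INTER_CUBIC))
```

```text
[ 0.507338   -0.31708381  0.1243018 ] [ 1.0584031   0.7730701  -1.70959074] 0.06271324048884104
```

View pics/s7c.png

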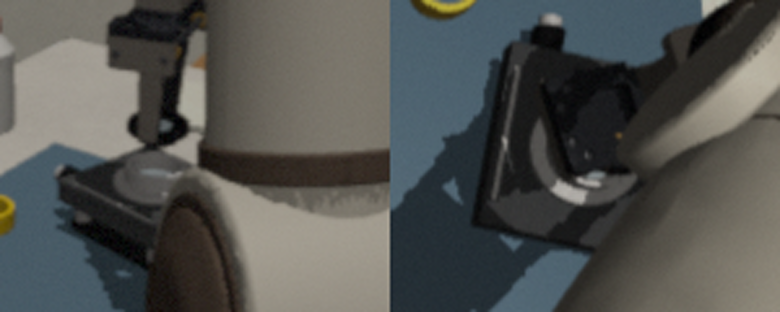

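{"fn": "play_rows", "kwargs": {
  "targets": [
    [[0, 0, -0.015, 0, 0, 0], [0, 0, -0.01, 0, 0, 0], [0, 0, -0.004, 0, 0, 0], [0, 0, 0, 0, 0, 0], [0, 0, 0, 0, 0, 0]]
  ]
}}

```text
time_s: 13.35
eef_pos: [0.5063, -0.3169, 0.0929]
ee_rot: [[0.241, -0.97, -0.0], [-0.97, -0.241, 0.0], [-0.0, 0.0, -1.0]]
wrist_force: [-0.3, -0.4, -0.8]
opening: 0.0628
```

{"fn": "play_rows", "kwargs": {
  "targets": [
    [[0, 0, -0.003, 0, 0, 0], [0, 0, -0.002, 0, 0, 0], [0, 0, -0.0013, 0, 0, 0], [0, 0, 0, 0, 0, 0], [0, 0, 0, 0, 0, 0]]
  ]
}}

```text
time_s: 13.85
eef_pos: [0.5063, -0.3169, 0.0868]
ee_rot: [[0.241, -0.97, 0.0], [-0.97, -0.241, -0.0], [0.0, -0.0, -1.0]]
wrist_force: [0.1, -0.2, -1.1]
opening: 0.0628
```

{"fn": "play_rows", "kwargs": {
  "targets": [
    [[0, 0, -0.0006, 0, 0, 0], [0, 0, -0.0004, 0, 0, 0], [0, 0, 0, 0, 0, 0], [0, 0, 0, 0, 0, 0]]
  ]
}}

```text
time_s: 14.25
eef_pos: [0.5065, -0.317, 0.0866]
ee_rot: [[0.242, -0.97, 0.0], [-0.97, -0.242, -0.0], [0.0, -0.0, -1.0]]
wrist_force: [-1.7, 2.5, 6.2]
opening: 0.0629
```

Contact at 0.0866 as predicted. Releasing, rising, and heading to the small dish.

{"fn": "play_rows", "kwargs": {
  "targets": [
    [[0, 0, 0, 0, 0, 0], [0, 0, 0, 0, 0, 0], [0, 0, 0, 0, 0, 0], [0, 0, 0, 0, 0, 0], [0, 0, 0.03, 0, 0, 0], [0, 0, 0.04, 0, 0, 0], [0, 0, 0.03, 0, 0, 0], [0.0165, 0.039, 0, 0, 0, 0], [0.0165, 0.039, 0, 0, 0, 0], [0.0165, 0.039, 0, 0, 0, 0], [0.0165, 0.039, 0, 0, 0, 0], [0.0165, 0.039, 0, 0, 0, 0]]
  ],
  "jaw": 90
}}

```text
time_s: 15.45
eef_pos: [0.5893, -0.1203, 0.1858]
ee_rot: [[0.241, -0.97, 0.0], [-0.97, -0.241, -0.0], [0.0, -0.0, -1.0]]
wrist_force: [1.3, 0.7, 0.0]
opening: 0.0828
```

{"fn": "play_rows", "kwargs": {
  "targets": [
    [[0.0165, 0.039, 0, 0, 0, 0], [0.0165, 0.039, 0, 0, 0, 0], [0.0165, 0.039, 0, 0, 0, 0], [0, 0, -0.04, 0, 0, 0], [0, 0, -0.04, 0, 0, 0], [0, 0, -0.03, 0, 0, 0], [0, 0, 0, 0, 0, 0], [0, 0, 0, 0, 0, 0], [0, 0, 0, 0, 0, 0]]
  ],
  "jaw": 70
}}

```text
time_s: 16.35
eef_pos: [0.6402, -0.0054, 0.0785]
ee_rot: [[0.241, -0.97, 0.004], [-0.97, -0.241, -0.001], [0.002, -0.004, -1.0]]
wrist_force: [0.4, 0.0, 1.0]
opening: 0.0644
```

Run:
```python
from workcell import *
from h import *
s=observe();print(s["eef_pos"],s["wrist_force"],s["opening"])
for n in ("top","side"):
    d=get_image(n); cv2.imwrite(f"pics/{n}8.png",d["color"][:,:,::-1])
a=cv2.imread("pics/side8.png")[70:230,150:400]; b=cv2.imread("pics/top8.png")[60:220,230:480]
cv2.imwrite("pics/s8c.png",cv2.resize(np.vstack([a,b]),None,fx=1.8,fy=1.8,interpolation=cv2.INTER_CUBIC))
c=cv2.imread("pics/side8.png")[85:145,270:350];cv2.imwrite("pics/s8d.png",cv2.resize(c,None,fx=8,fy=8,interpolation=cv2.INTER_CUBIC))
```

```text
[ 0.64016067 -0.00540805  0.07849224] [0.44394019 0.04683639 1.01584881] 0.0643891652331065
```

View pics/s8c.png

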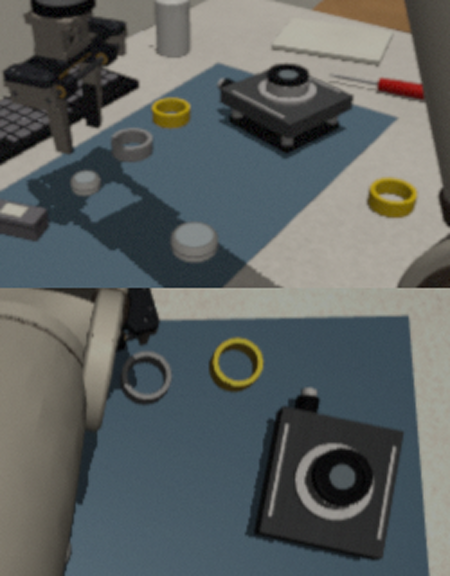

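View pics/s8d.png

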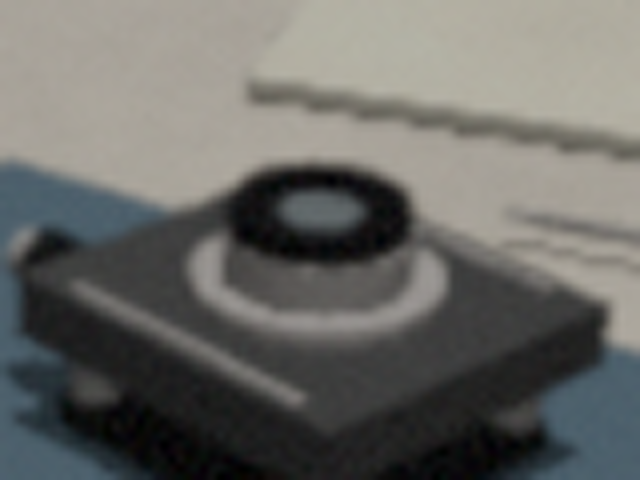

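Holder is home and level on the adapter. The top view is clear of the arm here, so I'll measure the holder's centre.

Run:
```python
from workcell import *
from h import *
def big(m):
    n,l,st,c=cv2.connectedComponentsWithStats(m.astype(np.uint8)); return l==(1+st[1:,4].argmax())
for n,(u,v,r),(wu,wv,wr) in (("top",(419,165,30),(420,164,10)),("side",(310,111,15),(310,111,8))):
    d=get_image(n);V=d["color"].astype(int).max(2); print(observe()["eef_pos"])
    W=np.zeros(V.shape,bool);W[wv-wr:wv+wr+1,wu-wr:wu+wr+1]=1
    m=big(W&(V>60)); c=hull(m); q=ray(d,c[:,0],.089); print(n,"window",circ(q).round(4), m.sum())
    if n=="top":
        W=np.zeros(V.shape,bool);W[v-r:v+r+1,u-r:u+r+1]=1
        W=np.zeros(V.shape,bool);yy,xx=np.mgrid[:V.shape[0],:V.shape[1]];W=np.hypot(xx-420,yy-164)<19
        m=big(W&(V<42)); c=cv2.convexHull(hull(m)); q=ray(d,hull(m)[:,0],.092); print("disc",circ(q).round(4),m.sum())
```

```text
[ 0.63985144 -0.00530581  0.07813954]
top window [ 0.5063 -0.3172  0.0127] 147
disc [ 0.5056 -0.3145  0.0326] 724
[ 0.63949137 -0.00523862  0.07767193]
side window [ 0.5229 -0.3465  0.0203] 61
```

The window centre (0.5063,-0.3172) agrees with the release TCP. Descending to the dish.

{"fn": "play_rows", "kwargs": {
  "targets": [
    [[-0.0003, 0.002, -0.02, 0, 0, 0], [0, 0, -0.025, 0, 0, 0], [0, 0, -0.01, 0, 0, 0], [0, 0, 0, 0, 0, 0], [0, 0, 0, 0, 0, 0], [0, 0, 0, 0, 0, 0]]
  ]
}}

```text
time_s: 17.15
eef_pos: [0.6393, -0.0032, 0.0225]
ee_rot: [[0.241, -0.97, 0.003], [-0.97, -0.241, -0.001], [0.001, -0.003, -1.0]]
wrist_force: [0.0, -0.5, -0.2]
opening: 0.0643
```

Run:
```python
from workcell import *
from h import *
s=observe();print(s["eef_pos"],s["wrist_force"],s["opening"])
d=get_image("side"); a=d["color"][110:200,150:270,::-1]
cv2.imwrite("pics/s9c.png",cv2.resize(a,None,fx=5,fy=5,interpolation=cv2.INTER_CUBIC))
```

```text
[ 0.63931347 -0.00317882  0.02250696] [ 0.02609682 -0.51890021 -0.20986751] 0.06429346719418064
```

View pics/s9c.png

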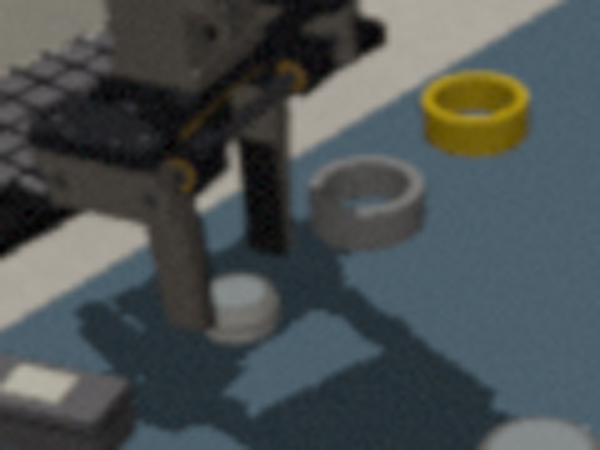

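The fingers straddle the small dish and are clear of the ring and box. Final descent and grip.

{"fn": "play_rows", "kwargs": {
  "targets": [
    [[0, 0, -0.008, 0, 0, 0], [0, 0, -0.0055, 0, 0, 0], [0, 0, 0, 0, 0, 0], [0, 0, 0, 0, 0, 0], [0, 0, 0, 0, 0, 0]]
  ]
}}

```text
time_s: 17.7
eef_pos: [0.6381, -0.0029, 0.0074]
ee_rot: [[0.241, -0.97, 0.0], [-0.97, -0.241, 0.0], [0.0, -0.0, -1.0]]
wrist_force: [0.0, -0.8, -0.9]
opening: 0.0642
```

{"fn": "play_rows", "kwargs": {
  "targets": [
    [[0, 0, 0, 0, 0, 0], [0, 0, 0, 0, 0, 0], [0, 0, 0, 0, 0, 0], [0, 0, 0, 0, 0, 0], [0, 0, 0, 0, 0, 0], [0, 0, 0, 0, 0, 0], [0, 0, 0, 0, 0, 0]]
  ],
  "jaw": 20,
  "force": 12
}}

```text
time_s: 18.4
eef_pos: [0.6381, -0.003, 0.0074]
ee_rot: [[0.241, -0.97, 0.0], [-0.97, -0.241, -0.0], [0.0, -0.0, -1.0]]
wrist_force: [0.5, -0.3, -0.1]
opening: 0.0395
```

{"fn": "play_rows", "kwargs": {
  "targets": [
    [[0, 0, 0.01, 0, 0, 0], [0, 0, 0.03, 0, 0, 0], [0, 0, 0.04, 0, 0, 0], [0, 0, 0.04, 0, 0, 0], [0, 0, 0.04, 0, 0, 0], [0, 0, 0, 0, 0, 0], [0, 0, 0, 0, 0, 0]]
  ]
}}

```text
time_s: 19.1
eef_pos: [0.6387, -0.003, 0.169]
ee_rot: [[0.241, -0.97, 0.003], [-0.97, -0.241, -0.001], [0.001, -0.003, -1.0]]
wrist_force: [0.1, -0.5, -1.1]
opening: 0.0394
```

Run:
```python
from workcell import *
from h import *
s=observe();print(s["eef_pos"],s["wrist_force"],s["opening"])
d=get_image("side"); print(proj(d,[list(s["eef_pos"])]));a=d["color"][30:150,150:310,::-1]
cv2.imwrite("pics/s10c.png",cv2.resize(a,None,fx=5,fy=5,interpolation=cv2.INTER_CUBIC))
```

```text
[ 0.63874365 -0.00304071  0.16896599] [ 0.1325043  -0.51036745 -1.12557699] 0.03940820189150997
[[189.8090681 112.3018794]]
```

View pics/s10c.png

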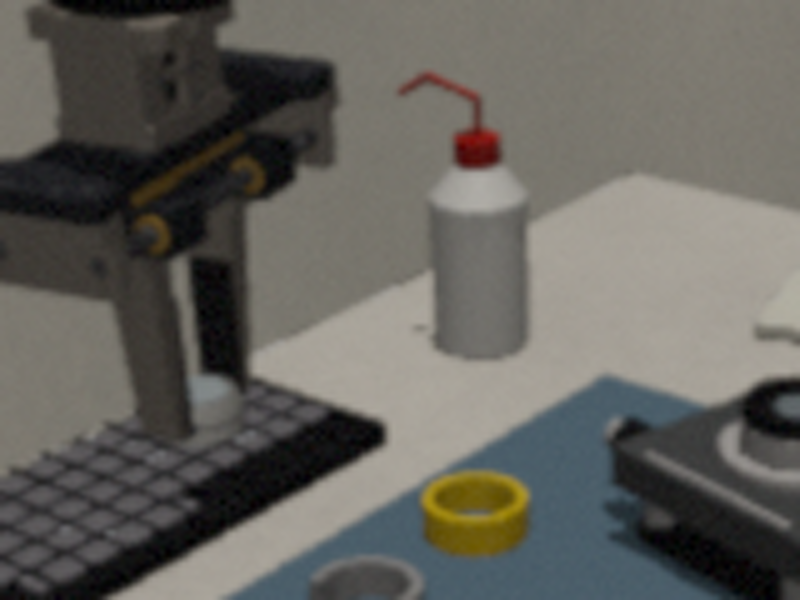

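Dish held upright, its right edge at the expected pixel. Carrying it to the holder.

{"fn": "play_rows", "kwargs": {
  "targets": [
    [[-0.0165, -0.0393, 0, 0, 0, 0], [-0.0165, -0.0393, 0, 0, 0, 0], [-0.0165, -0.0393, 0, 0, 0, 0], [-0.0165, -0.0393, 0, 0, 0, 0], [-0.0165, -0.0393, 0, 0, 0, 0], [-0.0165, -0.0393, 0, 0, 0, 0], [-0.0165, -0.0393, 0, 0, 0, 0], [-0.0165, -0.039, 0, 0, 0, 0], [0, 0, -0.03, 0, 0, 0], [0, 0, -0.02, 0, 0, 0], [0, 0, 0, 0, 0, 0], [0, 0, 0, 0, 0, 0]]
  ]
}}

```text
time_s: 20.35
eef_pos: [0.5053, -0.3161, 0.116]
ee_rot: [[0.242, -0.97, -0.002], [-0.97, -0.242, 0.002], [-0.003, 0.002, -1.0]]
wrist_force: [0.0, -0.0, -0.6]
opening: 0.0393
```

{"fn": "play_rows", "kwargs": {
  "targets": [
    [[0, 0, 0, 0, 0, 0], [0, 0, 0, 0, 0, 0], [0, 0, 0, 0, 0, 0]]
  ]
}}

```text
time_s: 20.65
eef_pos: [0.5066, -0.3172, 0.1183]
ee_rot: [[0.242, -0.97, 0.001], [-0.97, -0.242, -0.001], [0.001, -0.001, -1.0]]
wrist_force: [0.3, -0.6, -0.5]
opening: 0.0392
```

Run:
```python
from workcell import *
from h import *
s=observe();print(s["eef_pos"],s["wrist_force"],s["opening"])
d=get_image("side"); print(proj(d,[list(s["eef_pos"])]));a=d["color"][60:150,260:360,::-1]
cv2.imwrite("pics/s11c.png",cv2.resize(a,None,fx=6,fy=6,interpolation=cv2.INTER_CUBIC))
```

```text
[ 0.50662649 -0.31724192  0.11834004] [ 0.2751536  -0.58012545 -0.50407842] 0.0392328582754243
[[310.89725358 100.91872787]]
```

View pics/s11c.png

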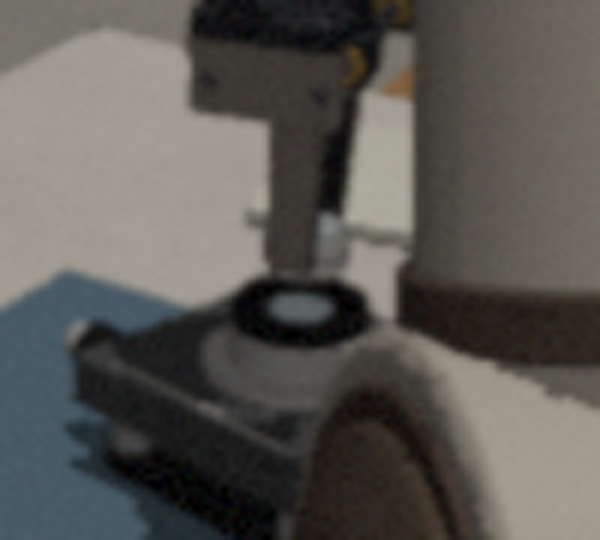

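Dish is directly above the recess. Slow descent; home should read TCP z≈0.0964.

{"fn": "play_rows", "kwargs": {
  "targets": [
    [[0, 0, -0.009, 0, 0, 0], [0, 0, -0.006, 0, 0, 0], [0, 0, -0.003, 0, 0, 0], [0, 0, 0, 0, 0, 0], [0, 0, 0, 0, 0, 0]]
  ]
}}

```text
time_s: 21.2
eef_pos: [0.506, -0.317, 0.0991]
ee_rot: [[0.241, -0.97, -0.0], [-0.97, -0.241, 0.0], [-0.0, 0.0, -1.0]]
wrist_force: [-0.2, -0.5, -0.4]
opening: 0.039
```

{"fn": "play_rows", "kwargs": {
  "targets": [
    [[0, 0, -0.0015, 0, 0, 0], [0, 0, -0.0012, 0, 0, 0], [0, 0, 0, 0, 0, 0], [0, 0, 0, 0, 0, 0]]
  ]
}}

```text
time_s: 21.6
eef_pos: [0.506, -0.317, 0.0966]
ee_rot: [[0.241, -0.97, 0.0], [-0.97, -0.241, -0.0], [0.0, -0.0, -1.0]]
wrist_force: [-0.5, 0.3, 0.7]
opening: 0.0392
```

{"fn": "play_rows", "kwargs": {
  "targets": [
    [[0, 0, -0.0005, 0, 0, 0], [0, 0, 0, 0, 0, 0], [0, 0, 0, 0, 0, 0]]
  ]
}}

```text
time_s: 21.9
eef_pos: [0.5061, -0.3171, 0.0964]
ee_rot: [[0.241, -0.97, 0.0], [-0.97, -0.241, -0.0], [0.0, -0.0, -1.0]]
wrist_force: [0.2, 1.0, 1.6]
opening: 0.0393
```

Seated. Releasing, rising, then over to the grey ring.

{"fn": "play_rows", "kwargs": {
  "targets": [
    [[0, 0, 0, 0, 0, 0], [0, 0, 0, 0, 0, 0], [0, 0, 0, 0, 0, 0], [0, 0, 0.02, 0, 0, 0], [0, 0, 0.03, 0, 0, 0], [0, 0, 0.03, 0, 0, 0], [0.0238, 0.034, 0, 0, 0, 0], [0.0238, 0.034, 0, 0, 0, 0], [0.0238, 0.034, 0, 0, 0, 0], [0.0238, 0.034, 0, 0, 0, 0], [0.0238, 0.034, 0, 0, 0, 0], [0.0238, 0.034, 0, 0, 0, 0]]
  ],
  "jaw": 60
}}

```text
time_s: 23.1
eef_pos: [0.6496, -0.1115, 0.176]
ee_rot: [[0.241, -0.97, -0.0], [-0.97, -0.241, -0.0], [0.0, 0.0, -1.0]]
wrist_force: [-0.9, -0.1, 0.1]
opening: 0.0551
```

{"fn": "play_rows", "kwargs": {
  "targets": [
    [[0, 0, -0.04, 0, 0, 0], [0, 0, -0.04, 0, 0, 0], [0, 0, -0.02, 0, 0, 0], [0, 0, 0, 0, 0, 0], [0, 0, 0, 0, 0, 0], [0, 0, 0, 0, 0, 0]]
  ],
  "jaw": 85
}}

```text
time_s: 23.7
eef_pos: [0.6503, -0.1137, 0.0785]
ee_rot: [[0.241, -0.97, 0.004], [-0.97, -0.241, -0.001], [0.002, -0.003, -1.0]]
wrist_force: [-0.1, 0.3, 0.5]
opening: 0.0781
```

Run:
```python
from workcell import *
from h import *
s=observe();print(s["eef_pos"],s["wrist_force"],s["opening"])
d=get_image("side"); print(proj(d,[list(s["eef_pos"])]));a=d["color"][60:200,170:370,::-1]
t=get_image("top");b=t["color"][70:210,280:480,::-1]
cv2.imwrite("pics/s12c.png",cv2.resize(np.vstack([a,b]),None,fx=2.1,fy=2.1,interpolation=cv2.INTER_CUBIC)); np.save("t12.npy",t["color"])
c=d["color"][85:145,270:350,::-1];c2=t["color"][135:195,380:460,::-1];cv2.imwrite("pics/s12d.png",cv2.resize(np.hstack([c,c2]),None,fx=5,fy=5,interpolation=cv2.INTER_CUBIC))
V=t["color"].astype(int).max(2);yy,xx=np.mgrid[:V.shape[0],:V.shape[1]]
m=(np.hypot(xx-420,yy-164)<13)&(V>60)
n,l,st,cc=cv2.connectedComponentsWithStats(m.astype(np.uint8));m=l==(1+st[1:,4].argmax())
print("dish",circ(ray(t,hull(m)[:,0],.107)).round(4),circ(ray(t,hull(m)[:,0],.104)).round(4),m.sum())
```

```text
[ 0.65034071 -0.11369587  0.07847874] [-0.05692088  0.29869275  0.4573884 ] 0.07808206184471912
[[221.36899593 128.15005199]]
dish [ 0.5044 -0.3152  0.0191] [ 0.505  -0.3165  0.0192] 333
```

View pics/s12c.png

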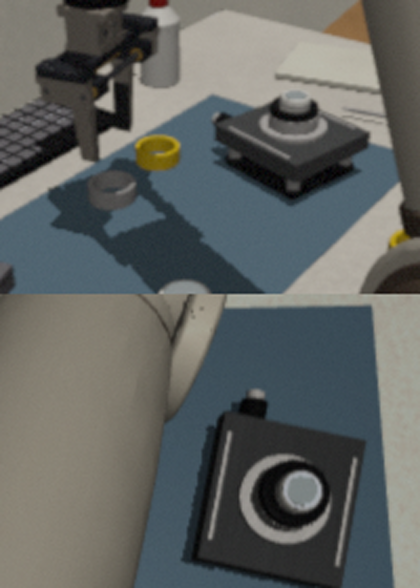

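View pics/s12d.png

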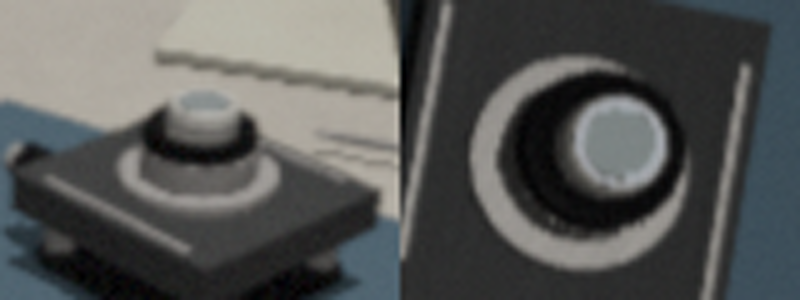

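The dish lies flat in the recess, with a dark ring of holder around it on all sides and its centre at about (0.5055,-0.317). Below the fingers is the grey plain ring. The yellow one stands to its right at about (158,152) in the crop, and isn't the one meant. Descending.

{"fn": "play_rows", "kwargs": {
  "targets": [
    [[0, 0, -0.03, 0, 0, 0], [0, 0, -0.025, 0, 0, 0], [0, 0, -0.01, 0, 0, 0], [0, 0, -0.003, 0, 0, 0], [0, 0, 0, 0, 0, 0], [0, 0, 0, 0, 0, 0], [0, 0, 0, 0, 0, 0]]
  ]
}}

```text
time_s: 24.5
eef_pos: [0.6499, -0.1134, 0.0097]
ee_rot: [[0.241, -0.97, 0.002], [-0.97, -0.241, -0.001], [0.001, -0.002, -1.0]]
wrist_force: [-0.4, 0.2, 0.1]
opening: 0.0782
```

Run:
```python
from workcell import *
from h import *
s=observe();print(s["eef_pos"],s["wrist_force"],s["opening"])
d=get_image("side"); print(proj(d,[list(s["eef_pos"])]));a=d["color"][90:190,170:290,::-1]
cv2.imwrite("pics/s13c.png",cv2.resize(a,None,fx=5,fy=5,interpolation=cv2.INTER_CUBIC))
```

```text
[ 0.64993311 -0.11340906  0.00969052] [-0.36741176  0.15117656  0.09492032] 0.0782426318858442
[[223.08321248 151.0289549 ]]
```

View pics/s13c.png

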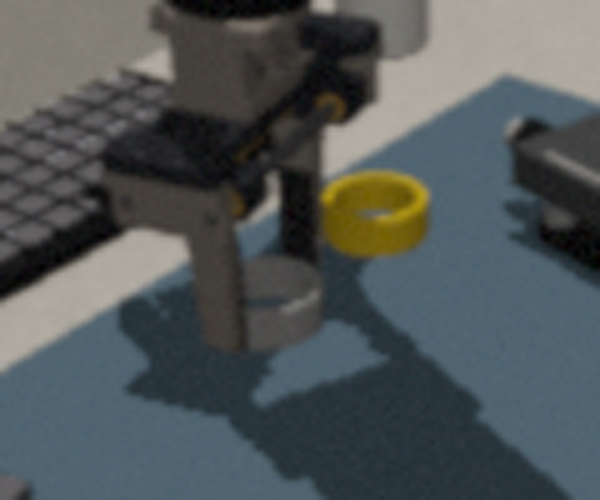

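{"fn": "play_rows", "kwargs": {
  "targets": [
    [[0, 0, 0, 0, 0, 0], [0, 0, 0, 0, 0, 0], [0, 0, 0, 0, 0, 0], [0, 0, 0, 0, 0, 0], [0, 0, 0, 0, 0, 0], [0, 0, 0, 0, 0, 0]]
  ],
  "jaw": 40,
  "force": 30
}}

```text
time_s: 25.15
eef_pos: [0.6492, -0.1134, 0.0085]
ee_rot: [[0.241, -0.97, 0.001], [-0.97, -0.241, -0.001], [0.001, -0.001, -1.0]]
wrist_force: [-0.3, -1.9, 2.9]
opening: 0.0618
```

{"fn": "play_rows", "kwargs": {
  "targets": [
    [[0, 0, 0.01, 0, 0, 0], [0, 0, 0.03, 0, 0, 0], [0, 0, 0.04, 0, 0, 0], [0, 0, 0.04, 0, 0, 0], [0, 0, 0.05, 0, 0, 0], [0, 0, 0, 0, 0, 0], [0, 0, 0, 0, 0, 0], [0, 0, 0, 0, 0, 0]]
  ]
}}

```text
time_s: 25.95
eef_pos: [0.6472, -0.1122, 0.1754]
ee_rot: [[0.241, -0.97, -0.005], [-0.97, -0.241, 0.002], [-0.003, 0.004, -1.0]]
wrist_force: [0.5, -0.1, -2.6]
opening: 0.0617
```

Run:
```python
from workcell import *
from h import *
s=observe();print(s["eef_pos"],s["wrist_force"],s["opening"])
d=get_image("side"); p=s["eef_pos"]
a=d["color"][20:150,170:330,::-1].copy()
R=np.array(s["ee_rot"]);
q=[]
for z in (-.0075,.0165):
    t=np.linspace(0,2*np.pi,100);q.append(proj(d,np.c_[p[0]+.031*np.cos(t),p[1]+.031*np.sin(t),np.full(100,p[2]+z)]))
a=cv2.resize(a,None,fx=5,fy=5,interpolation=cv2.INTER_CUBIC); b=a.copy()
for w in q:
    for u in w: cv2.circle(b,tuple(((u-[170,20]+.5)*5).astype(int)),1,(0,0,255),-1)
cv2.imwrite("pics/s14c.png",np.hstack([a[250:650,:400],b[250:650,:400]]))
```

```text
[ 0.64718595 -0.11223422  0.17540747] [ 0.47108835 -0.07563071 -2.61170928] 0.06165903564151318
```

View pics/s14c.png

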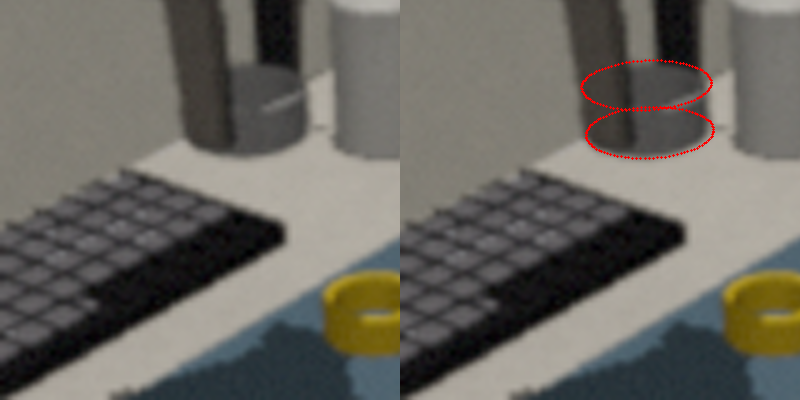

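```bash
cat > hold.py <<'E'
from workcell import *
from h import *
import sys
for i in range(2): get_image("side")
s=observe();print(s["eef_pos"],s["dq"].round(4),s["opening"])
d=get_image("side"); p=s["eef_pos"]
a=d["color"][:,:,::-1].copy()
q=[]
for z in (-.0078,.0162):
    t=np.linspace(0,2*np.pi,100);q.append(proj(d,np.c_[p[0]+.031*np.cos(t),p[1]+.031*np.sin(t),np.full(100,p[2]+z)]))
print([(w.min(0).round(1),w.max(0).round(1)) for w in q])
c=np.mean(q[0],0).astype(int);x0,y0=c-[35,35]
a=a[y0:y0+60,x0:x0+60]
a=cv2.resize(a,None,fx=6,fy=6,interpolation=0); b=a.copy()
for w in q:
    for u in w: cv2.circle(b,tuple(((u-[x0,y0]+.5)*6).astype(int)),1,(0,0,255),-1)
cv2.imwrite(sys.argv[1],np.hstack([a,b]))
E
python3 hold.py pics/s15.png
```

```text
[ 0.64739979 -0.11240829  0.17534779] [-0.0006 -0.004  -0.013  -0.0004 -0.002  -0.0006] 0.0619567557644194
[(array([206.8,  91. ]), array([232.2, 101.3])), (array([205.9,  81.7]), array([231.8,  91.7]))]
```

View pics/s15.png

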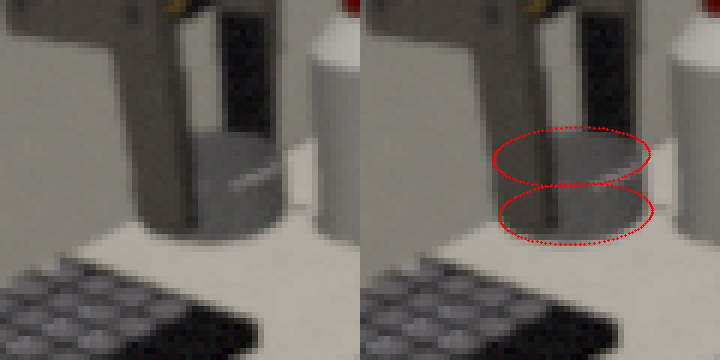

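{"fn": "play_rows", "kwargs": {
  "targets": [
    [[-0.0238, -0.034, 0, 0, 0, 0], [-0.0238, -0.034, 0, 0, 0, 0], [-0.0238, -0.034, 0, 0, 0, 0], [-0.0238, -0.034, 0, 0, 0, 0], [-0.0238, -0.034, 0, 0, 0, 0], [-0.0238, -0.034, 0, 0, 0, 0], [0, 0, -0.03, 0, 0, 0], [0, 0, -0.015, 0, 0, 0], [0, 0, 0, 0, 0, 0], [0, 0, 0, 0, 0, 0], [0, 0, 0, 0, 0, 0], [0, 0, 0, 0, 0, 0]]
  ]
}}

```text
time_s: 27.35
eef_pos: [0.5071, -0.3171, 0.1344]
ee_rot: [[0.242, -0.97, 0.002], [-0.97, -0.242, -0.002], [0.002, -0.001, -1.0]]
wrist_force: [0.2, 0.3, -2.0]
opening: 0.0616
```

```bash
python3 hold.py pics/s16.png
python3 - <<'E'
from workcell import *
from h import *
d=get_image("top"); a=d["color"][100:220,360:480,::-1]; s=get_image("side")["color"][60:150,260:360,::-1]
cv2.imwrite("pics/s16t.png",np.hstack([cv2.resize(a,(400,400)),cv2.resize(s,(400,400))]))
E
```

```text
[ 0.50670726 -0.3170694   0.13404383] [-0.0036  0.0041  0.0038  0.001  -0.0005 -0.0026] 0.06183785987895083
[(array([299.4,  93.5]), array([322.8, 103. ])), (array([300. ,  85.1]), array([323.7,  94.3]))]
```

View pics/s16.png

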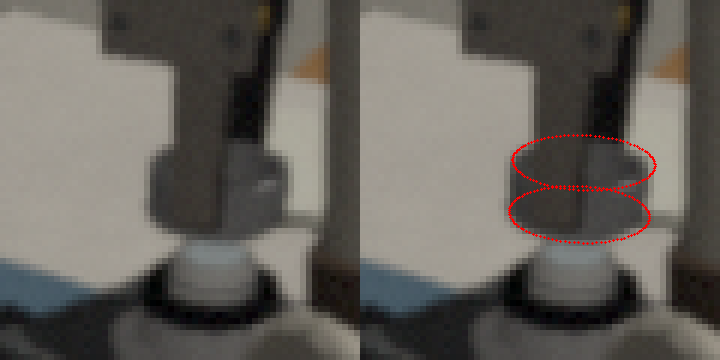

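View pics/s16t.png

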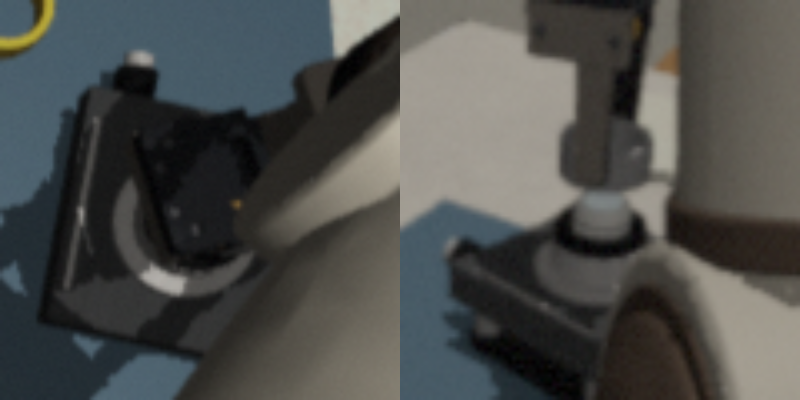

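In the side view the ring axis dropped to dish height lands at column 210 in the crop, and the dish centre is also at 210, so they're aligned. Slow descent; home should be TCP z≈0.102.

{"fn": "play_rows", "kwargs": {
  "targets": [
    [[0, 0, -0.008, 0, 0, 0], [0, 0, -0.006, 0, 0, 0], [0, 0, -0.003, 0, 0, 0], [0, 0, 0, 0, 0, 0], [0, 0, 0, 0, 0, 0], [0, 0, 0, 0, 0, 0]]
  ]
}}

```text
time_s: 28.2
eef_pos: [0.5062, -0.3172, 0.1164]
ee_rot: [[0.241, -0.97, 0.0], [-0.97, -0.241, -0.0], [0.0, -0.0, -1.0]]
wrist_force: [-0.2, -0.1, -2.3]
opening: 0.0616
```

{"fn": "play_rows", "kwargs": {
  "targets": [
    [[0, 0, -0.003, 0, 0, 0], [0, 0, -0.003, 0, 0, 0], [0, 0, 0, 0, 0, 0], [0, 0, 0, 0, 0, 0], [0, 0, 0, 0, 0, 0]]
  ]
}}

```text
time_s: 28.7
eef_pos: [0.5061, -0.317, 0.1101]
ee_rot: [[0.241, -0.97, 0.0], [-0.97, -0.241, -0.0], [0.0, -0.0, -1.0]]
wrist_force: [0.5, -0.6, -1.7]
opening: 0.0615
```

Run:
```python
from workcell import *
from h import *
s=get_image("side")["color"][70:140,270:350,::-1]
print(observe()["wrist_force"],observe()["eef_pos"])
cv2.imwrite("pics/s17.png",cv2.resize(s,None,fx=7,fy=7,interpolation=cv2.INTER_CUBIC))
```

```text
[-1.17738068e-03 -2.52234421e-01 -2.50704843e+00] [ 0.50609025 -0.31707997  0.11020054]
```

View pics/s17.png

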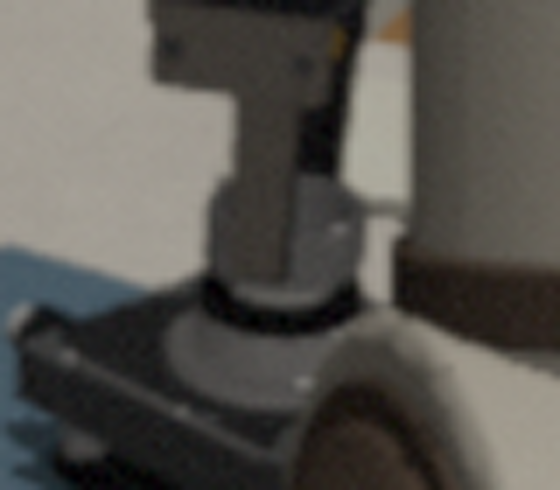

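The ring is passing over the dish with no contact force. Continuing down.

{"fn": "play_rows", "kwargs": {
  "targets": [
    [[0, 0, -0.003, 0, 0, 0], [0, 0, -0.003, 0, 0, 0], [0, 0, -0.001, 0, 0, 0], [0, 0, 0, 0, 0, 0], [0, 0, 0, 0, 0, 0]]
  ]
}}

```text
time_s: 29.25
eef_pos: [0.506, -0.317, 0.1031]
ee_rot: [[0.241, -0.97, 0.0], [-0.97, -0.241, 0.0], [-0.0, -0.0, -1.0]]
wrist_force: [-0.7, -0.3, -3.7]
opening: 0.0613
```

{"fn": "play_rows", "kwargs": {
  "targets": [
    [[0, 0, -0.0007, 0, 0, 0], [0, 0, -0.0005, 0, 0, 0], [0, 0, 0, 0, 0, 0], [0, 0, 0, 0, 0, 0]]
  ]
}}

```text
time_s: 29.65
eef_pos: [0.5062, -0.3171, 0.1025]
ee_rot: [[0.241, -0.97, 0.0], [-0.97, -0.241, -0.0], [0.0, -0.0, -1.0]]
wrist_force: [-1.8, 1.3, 2.8]
opening: 0.0615
```

Contact at 0.1025, the seated height. Releasing and backing off.

{"fn": "play_rows", "kwargs": {
  "targets": [
    [[0, 0, 0, 0, 0, 0], [0, 0, 0, 0, 0, 0], [0, 0, 0, 0, 0, 0], [0, 0, 0, 0, 0, 0], [0, 0, 0.02, 0, 0, 0], [0, 0, 0.04, 0, 0, 0], [0, 0, 0.05, 0, 0, 0], [0.0165, 0.04, 0, 0, 0, 0], [0.0165, 0.04, 0, 0, 0, 0], [0.0165, 0.04, 0, 0, 0, 0], [0.0165, 0.04, 0, 0, 0, 0], [0.0165, 0.04, 0, 0, 0, 0]]
  ],
  "jaw": 90
}}

```text
time_s: 30.85
eef_pos: [0.589, -0.1154, 0.212]
ee_rot: [[0.241, -0.97, 0.0], [-0.97, -0.241, -0.0], [0.0, -0.0, -1.0]]
wrist_force: [0.3, 0.7, 1.3]
opening: 0.0825
```

{"fn": "play_rows", "kwargs": {
  "targets": [
    [[0.0165, 0.04, 0, 0, 0, 0], [0.0165, 0.04, 0, 0, 0, 0], [0.0165, 0.04, 0, 0, 0, 0], [0, 0, 0, 0, 0, 0], [0, 0, 0, 0, 0, 0], [0, 0, 0, 0, 0, 0]]
  ]
}}

```text
time_s: 31.45
eef_pos: [0.6377, 0.0019, 0.2118]
ee_rot: [[0.24, -0.971, -0.0], [-0.971, -0.24, -0.0], [0.0, 0.0, -1.0]]
wrist_force: [-0.5, 1.2, 0.1]
opening: 0.0828
```

Run:
```python
from workcell import *
from h import *
s=get_image("side");t=get_image("top")
print(observe()["wrist_force"],observe()["eef_pos"],observe()["opening"])
a=s["color"][75:145,265:355,::-1];b=t["color"][130:200,375:465,::-1]
cv2.imwrite("pics/s18.png",np.vstack([cv2.resize(x,None,fx=4.2,fy=4.2,interpolation=cv2.INTER_CUBIC) for x in(a,b)]))
cv2.imwrite("pics/s18t.png",t["color"][:,:,::-1]);cv2.imwrite("pics/s18s.png",s["color"][:,:,::-1])
for n,d in(("top",t),("side",s)):
    for z in(.118,.094): print(n,z,proj(d,[[.5062,-.3171,z],[.5372,-.3171,z],[.4752,-.3171,z]]).round(1).tolist())
```

```text
[ 0.6417685   0.61218173 -0.22079464] [0.63772853 0.00148202 0.21188052] 0.0828260755355605
top 0.118 [[425.9, 161.4], [424.8, 145.5], [426.9, 177.4]]
top 0.094 [[420.7, 163.9], [419.7, 148.5], [421.7, 179.5]]
side 0.118 [[311.0, 101.1], [301.1, 98.3], [321.2, 104.0]]
side 0.094 [[310.3, 109.4], [300.6, 106.5], [320.3, 112.3]]
```

View pics/s18.png

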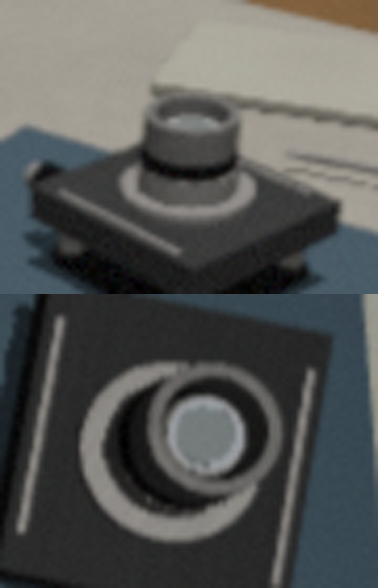

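View pics/s18t.png

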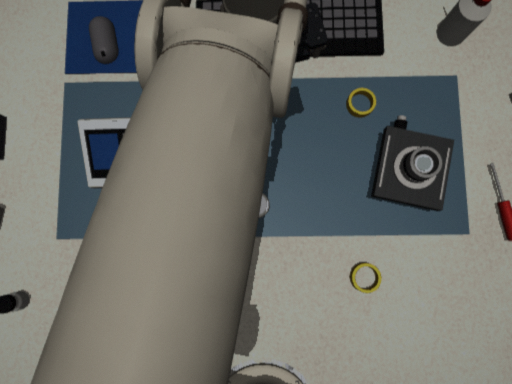

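View pics/s18s.png

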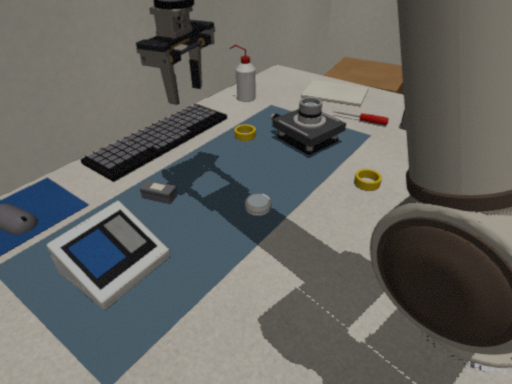

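The ring rim centre in the top view is at (426.4,161.7), against (425.9,161.4) predicted for a seated ring. The side view shows an even black holder band under a level ring. The large dish (258,204) and slide box (158,191) are where they began, and the arm is clear. Handing in.

Run:
```python
from workcell import *
print(job_done())
```

```text
the job is handed in; nothing more can be done
None
```

I stacked all four parts on the stage in the order asked: adapter, holder, small dish, then the grey steel clamp ring. Each was let go, and I handed the job in after about 32 s of robot time.

- **Seating:** each part met light contact (under 7 N) within 0.5 mm of its expected height. TCP heights at contact were 0.0700, 0.0866, 0.0964 and 0.1025 m.
- **Final pictures:** the stack looks level, with the ring evenly around the dish. Its rim centre is within about 0.5 px of where a seated ring should appear. The large dish and slide box are at their first side-view positions, and the gripper is well clear.
- **Disagreements:**
  - While I carried the ring, the side view placed it about 0.8 px (2 mm) off the TCP. That is within the camera calibration, and the ring lined up with the dish in that same view.
  - One side-view measurement of the holder's window was clearly wrong, because the mask picked up other pixels, so I dropped it and used the top view.
  - The grip opening read 1 to 1.5 mm under the true width on the adapter and holder.

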